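# Set the snap press finger guard with a blade gauge

### The arm

A 6-joint arm with a two-finger parallel gripper is mounted at the origin on the work surface. World frame = base frame: x ahead of the robot, y to its left, z up, the work surface at z = 0. Lengths are in m, angles in rad, forces in N, time in s.
With the tool pointing down it reaches from about 0.3 to 0.875 m from the base axis. Payload 6.4 kg.
Tool frame: the origin (TCP) lies midway between the tips of the shut fingers; the grasp point (between the pads) lies 19 mm behind it; z points along the fingers, y is the direction in which the jaws open and shut (so a half turn about z gives the same grasp; the last joint's range is limited). The gripper opens to 88 mm and grips with 3 to 60 N. Pads are 18 mm wide; open, the fingers measure 123 mm over their backs; the gripper's body (75 mm by 187 mm) begins 45 mm behind the grasp point.
Start: joints at [-1.524, 0.181, 1.607, -0, 1.354, -0.206], TCP at [0.144, -0.557, 0.239] pointing down, gripper open.
Joint ranges: [-2.99, 2.99], [-0.89, 2.07], [0.3, 2.58], [-1.14, 4.28], [0, 2.63], [-3.12, 3.12]. Speed limits (rad/s): [2.57, 2.57, 3.01, 3.14, 3.14, 3.14].

### API

Orientations are given as a unit quaternion [x, y, z, w].
In Python, from cell import get_state, read_camera, finish_job gives the robot as it stands. The module is installed in compiled form; this text tells all that it offers.
- The arm moves only by the tool play_rows, never from a script. Its argument "rows" is a list of rows, each a list of 2 entries, a list of its own where there are three numbers: the shift along the world's x, y, z in cm, then the turn, a rotation vector about the world's x, y, z in degrees. A call has 1 to 12 rows; each row is the pose to reach, as a shift and turn from the pose commanded when the call began; what a row does not reach only later rows make up. A row lasts 1/10 s, in which the tool goes at most 50 mm and 8.59 degrees, less where a joint would pass 70% of its speed; a pose out of reach is approached as far as the arm can. A call with a gripper value outside its range is refused whole. "grip" is the finger opening in cm, from 0 to 8.81, set as the call begins (left out, the last holds). The fingers move at their own pace and stop on an object; "newtons" is the grip in N (left out, the last holds). Time passes only in rows, so rows that repeat a pose let the fingers close. It gives the time, the measured TCP pose, the force and the opening at its end, in the units of the state.
- get_state(): the state, without advancing time (a new reading comes with each control period).
- read_camera(name): name is "scene" or "top"; returns a dict with "color" (400x640x3 uint8, red, green, blue), "mtx" (3x3 intrinsics, pixels), "view" (4x4, takes a point from world to camera coordinates). Camera axes: x right, y down, z forward; pixel columns grow to the right and rows downward; lengths in m; the calibration is good to about 2 mm. A picture is of the moment at which its call begins. There is no depth.
- finish_job(): hands the job in, once; it reports no verdict.
The state is a dict: "time": time; "qpos": joint angles; "joint_vel": joint speeds; "effort": joint torques, N m; "tcp_pos": TCP position; "tcp_rot": TCP orientation; "ft_force": force on the tool from outside, world axes, zero at the start; "ft_torque": the same for the moment, N m; "opening": opening from 0.0 (shut) to 1.0 (fully open).
Only numpy, scipy, OpenCV 4.12 (cv2) and the standard library are available. Lean on these libraries where they do the work, as an engineer would, in place of code of your own. Each camera call takes 0.05 s, during which the arm holds its last target.

### The job

Set the finger guard of the bench snap press with the 6 mm blade gauge, the thinner, round-nosed one in the gauge case: slide its blade flat along the press's work table, in under the front of the guard and right through past its back edge, let go and push the guard gently down by its tab until it rests on the blade. Then take hold of the handle, draw the blade out again the way it went in, feeling it drag lightly under the guard, lay the gauge flat on the cutting table clear of the press and the case, and leave the guard where it is set. Leave the thicker gauge in its case and everything else where it is.

Things in the scene. Friction and masses are not known exactly. Their poses are not given: they have to be found in the camera images.
- gauge_mid (a point): Middle of the 6 mm gauge: a flat aluminium bar, 200 x 26 mm, 6 mm thick, round nose (radius 13), flat underside; this point is midway along and across, 3 mm above the underside. x along the bar to the nose, z out of its top. About 100 g, balances 5 mm from here towards the handle. It starts in one of the case's two lanes, where only its middle 56 mm is open to fingers.
- gauge_tip (a point): Nose end of the 6 mm gauge, 100 mm from gauge_mid along its x, 3 mm above its underside; same axes.
- gauge_handle (a point): Middle of the 6 mm gauge's handle, 70 mm from gauge_mid, away from the nose, 7 mm above the underside. A black scale with two brass rivets lies on top of the bar from 35 to 100 mm from gauge_mid, making the handle 26 mm wide and 14 mm thick; the underside stays flat. Same axes.
- thick_gauge: The other gauge, 200 x 26 mm, 12 mm thick with a square nose, its handle 18 mm thick with three rivets; origin at the middle of its underside, x to its nose. It lies in the other lane; which lane is which varies. It stays there.
- case: Dark wooden gauge case, fixed, 220 x 154 x 40 mm; origin under its middle. Two lanes along its x, centred at y 42 and -42 mm: floor at 20 mm, walls 30 mm apart, 40 mm high. A finger recess crosses its middle (x -28 to 28 mm), floor at 4 mm: both gauges are bare-sided there, 58 mm apart, and nowhere else.
- press: Grey C-frame bench snap press, fixed; origin on the cutting table below the dies, x horizontally from its front into it, z up. Its front faces roughly +y. Flat steel work table: top 85 mm high, 12 mm thick, from x -96 (front edge) to 50 mm, y -70 to 70; free air in front of and below that edge. Lower die flush. Head 215 mm high; behind it (x over 65 mm) a cylinder, 316 mm.
- guard: The press's finger guard; origin at the middle of its sole (underside), straight above the press's origin; axes as the press. Folded aluminium sheet: an upright plate at x -30 to -26 mm in front of the dies, on a sole 78 mm wide whose front flange covers x -30 to -8 mm and whose two side rails (|y| 29 to 39 mm) run on to its back edge at x 30 mm.
- guard_tab (a point): Middle of the top face of the guard's tab, a level flange 48 mm deep and 50 mm wide at the top of the guard's plate, pointing to the front: 53 mm in front of the guard's origin (-x) and 130 mm above it. The guard slides stiffly straight up and down, sole 0 to 34 mm over the work table (16 to 30 at the start): about 4 N moves it down, 7 N up; it stays where left.
- weight_a: Large iron pattern weight, round, 84 mm across, 68 mm high, loose; origin under its centre. A bystander.
- weight_b: Small iron pattern weight, round, 68 mm across, 68 mm high, loose; origin under its centre. A bystander.
- tub: Clear plastic tub with a white cap, 64 mm across, 65 mm high, loose; origin under its centre. A bystander.
- tape: Round grey tape measure case, 60 mm across, 24 mm high, loose; origin under its centre. A bystander.
Things that resemble listed ones, but are neither listed nor needed, are in the scene too. Leave any pink look-alike of the part that bears gauge_mid alone.

How it is judged:
By the outcome, as a careful person would: the job done as asked, in the order asked, and still so for the second after the job is handed in, with the robot touching nothing.
It also fails if it takes over 69 s, if anything falls off the work surface, if the arm or the gripper's body presses on something with over 40 N, if the wrist force passes 120 N, or if a joint passes its speed limit or range.

## Working session

There is one attempt and no reset: what is moved stays moved. The work goes in short steps, Python scripts to look and compute and a tool call to move; the robot and the scene stay as the last step left them, time stands still between calls to the robot, and variables do not carry over. Pictures are saved under pics/ and viewed, and the job is handed in when it is done.

Besides the shell and the picture viewer there is one more tool, called as name([rows], argument=value, ...), one row to a line, values as JSON. play_rows: Moves the arm, as the interface text tells. Its arguments: {"type":"object","properties":{"rows":{"type":"array"},"grip":{"type":"number"},"newtons":{"type":"number"}},"required":["rows"]}

```bash
mkdir -p pics; cat > h.py <<'E'
import numpy as np, cv2
from cell import *
def cam(n):
    d=read_camera(n); np.savez(f'{n}.npz',**d); return d
def load(n): return np.load(f'{n}.npz')
def ray(d,u,v):
    V=np.array(d['view']); R=V[:3,:3]; t=V[:3,3]
    c=-R.T@t; r=R.T@np.linalg.inv(d['mtx'])@np.array([u,v,1.]); return c,r
def onz(d,u,v,z):
    c,r=ray(d,u,v); return c+r*(z-c[2])/r[2]
def proj(d,p):
    V=np.array(d['view']); q=d['mtx']@(V[:3,:3]@np.array(p,float)+V[:3,3]); return q[:2]/q[2]
def save(d,f,box=None,s=1):
    im=d['color'][:,:,::-1]
    if box: im=im[box[1]:box[3],box[0]:box[2]]
    cv2.imwrite(f,cv2.resize(im,None,fx=s,fy=s,interpolation=cv2.INTER_CUBIC))
E
python3 - <<'E'
from h import *
for n in('scene','top'):
    d=cam(n); save(d,f'pics/{n}0.png',None,1.25); print(n,-d['view'][:3,:3].T@d['view'][:3,3], d['mtx'][0])
    print(d['view'])
print(get_state())
E
```

```text
scene [1.38565633 0.47545516 0.80758227] [387.71114823   0.         323.48883883]
[[-0.39244304  0.91957153 -0.01940759  0.12224938]
 [ 0.51826434  0.203648   -0.83061999 -0.14416778]
 [-0.75986218 -0.3360293  -0.55650137  1.66209535]
 [ 0.          0.          0.          1.        ]]
top [0.42320643 0.07202268 1.11441704] [375.30117416   0.         323.00484746]
[[-0.01404793 -0.99989403 -0.00381869  0.08221584]
 [-0.99736825  0.01428391 -0.07108123  0.50027803]
 [ 0.07112825  0.0028101  -0.99746322  1.08128569]
 [ 0.          0.          0.          1.        ]]
{'time': 0.1, 'qpos': array([-1.52436513e+00,  1.81446059e-01,  1.60787031e+00, -2.61317479e-05,
        1.35378208e+00, -2.06312167e-01]), 'joint_vel': array([-0.00099093, -0.00161893, -0.00351544,  0.00034097, -0.00017468,
       -0.00057307]), 'effort': array([ 2.85295673e-04, -4.34823310e+01, -3.42695296e+01,  7.02449027e-02,
        3.40485340e-02, -4.04305820e-05]), 'tcp_pos': array([ 0.1437656 , -0.55626151,  0.23793008]), 'tcp_rot': array([ 9.92025083e-01,  1.26038359e-01,  4.74060314e-05, -7.51507705e-04]), 'ft_force': array([0.61341923, 0.29346816, 0.49332472]), 'ft_torque': array([-0.00352494,  0.01818227,  0.01316411]), 'opening': 1.004595620405623}
```

View pics/scene0.png

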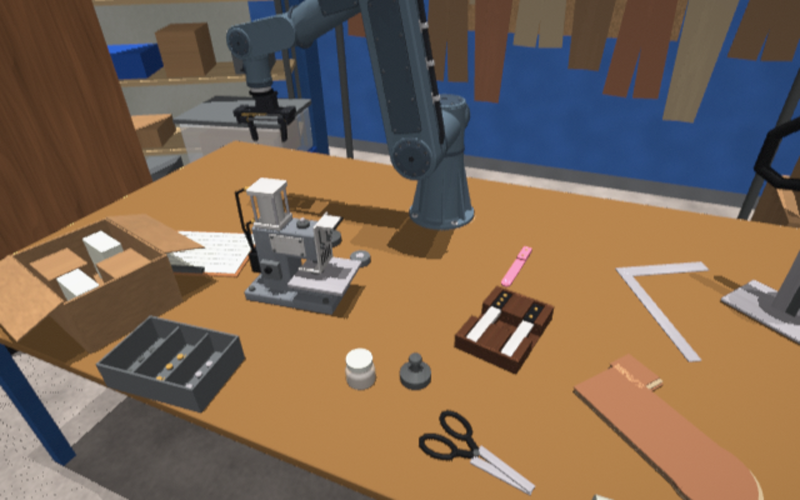

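View pics/top0.png

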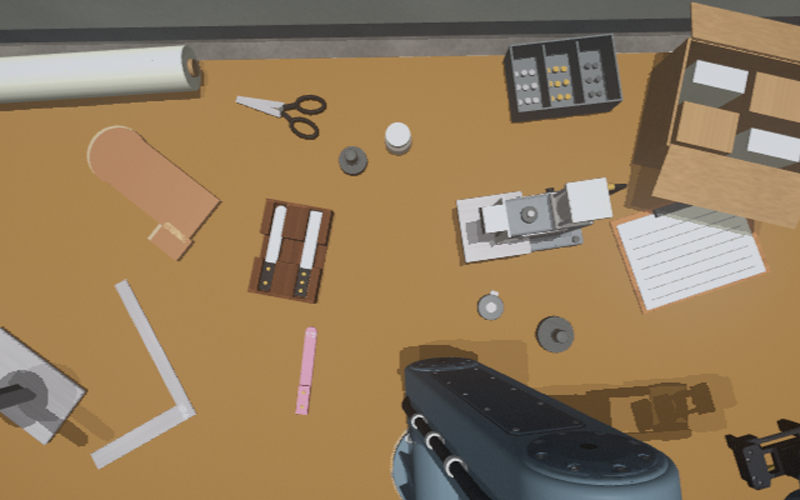

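The top view shows the case at about (290,250), with two gauges in it. The press is at (530,220) with its front to the left (+y). There is a pink look-alike at (306,370). I'll enlarge the case and the press.

```bash
python3 - <<'E'
from h import *
t=load('top');s=load('scene')
save(t,'pics/tcase.png',(190,150,280,250),6)
save(t,'pics/tpress.png',(355,130,505,220),5.3)
save(s,'pics/spress.png',(180,130,310,260),4.6)
save(s,'pics/scase.png',(355,180,455,300),5)
E
```

```text
(no output)
```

View pics/tcase.png

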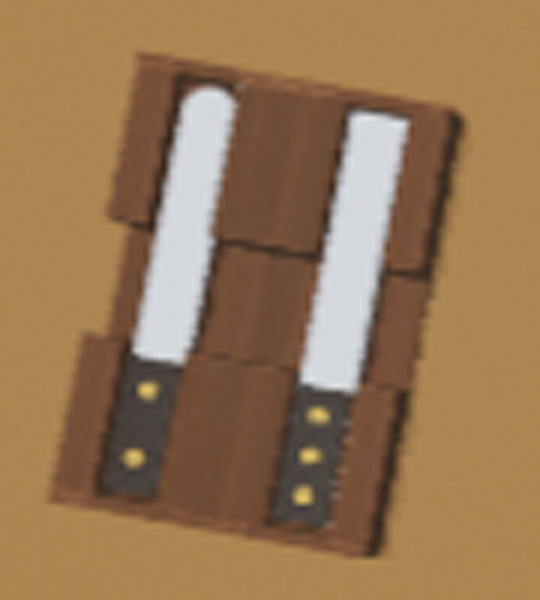

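View pics/tpress.png

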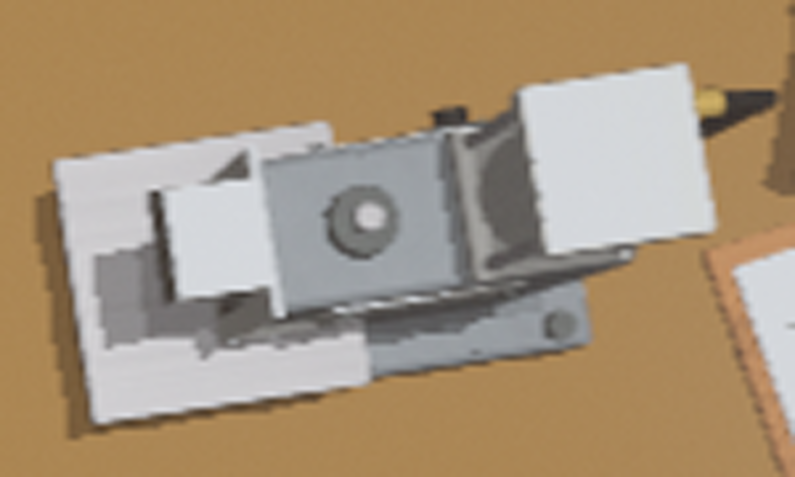

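View pics/spress.png

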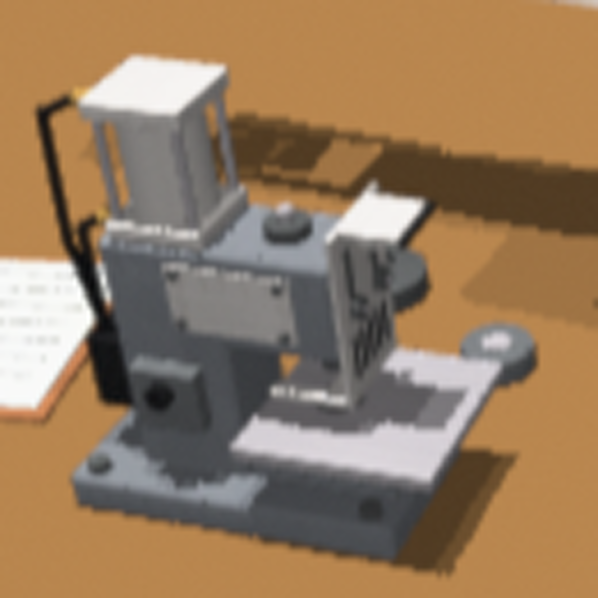

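View pics/scase.png

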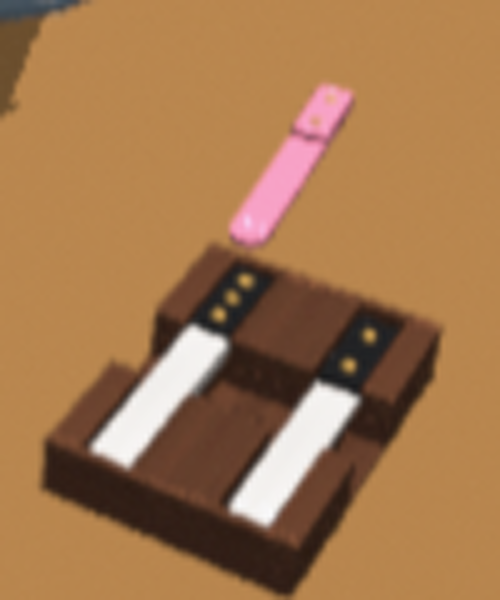

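Only two bars lie in the case. The one in the left lane (top view, about (222,189) native) has a round nose and two rivets, so it is the 6 mm gauge. The right one (about (249,195)) has a square nose and three rivets, so it is the thick one. The pink bar on the table is the decoy. Next I'll measure.

```bash
cat > m.py <<'E'
from h import *
t=load('top');s=load('scene')
def blob(d,mask,near):
    n,l,st,c=cv2.connectedComponentsWithStats(mask.astype(np.uint8))
    i=l[near[1],near[0]]; return (l==i),st[i]
im=t['color'].astype(int); white=(im.min(2)>170)
m,st=blob(t,white,(224,180)); print('blade',st)
cs=cv2.findContours(m.astype(np.uint8),0,2)[0][0]
ys,xs=np.nonzero(m)
P=np.array([onz(t,x,y,0.026)[:2] for x,y in zip(xs,ys)],np.float32)
r=cv2.minAreaRect(P); b=cv2.boxPoints(r); print('blade rect',r); print(b)
# rivets
hsv=cv2.cvtColor(t['color'],cv2.COLOR_RGB2HSV)
# dark handle
dark=(im.max(2)<75)
m2,st=blob(t,dark,(213,221)); ys,xs=np.nonzero(m2); 
P2=np.array([onz(t,x,y,0.034)[:2] for x,y in zip(xs,ys)],np.float32); print('handle',st,cv2.minAreaRect(P2))
c=P.mean(0); u,_,vt=np.linalg.svd(P-c,full_matrices=False); print('axis',vt[0],np.degrees(np.arctan2(vt[0][1],vt[0][0])),c)
for n,uv in dict(f1=(365.4,160.2),f2=(372.9,210),b2=(424.5,202.5),b1=(417,153.5)).items(): print(n,onz(t,*uv,0.085))
# tab: pixels from crop
tb=(white)&True
m3,st=blob(t,tb,(396,175)); print('tab blob',st)
E
python3 m.py
```

```text
blade [212 165  17  45 386]
blade rect ((0.5414217710494995, 0.373047798871994), (0.025845948606729507, 0.13270094990730286), 79.04643249511719)
[[0.47382456 0.37296775]
 [0.6041079  0.34775278]
 [0.609019   0.37312785]
 [0.47873563 0.39834282]]
handle [206 207  14  26 167] ((0.4464007019996643, 0.39402809739112854), (0.02834559790790081, 0.07020574808120728), 78.96512603759766)
axis [-0.9832886  0.1820536] 169.5106 [0.5396092  0.37400538]
f1 [ 0.6038906  -0.04400283  0.085     ]
f2 [ 0.46564196 -0.06151866  0.085     ]
b2 [ 0.48422659 -0.20358279  0.085     ]
b1 [ 0.62053706 -0.18734475  0.085     ]
tab blob [ 366  153   59   57 1594]
```

play_rows([
  [[0, 0, 4], [0, 0, 5]],
  [[1, 3, 8], [0, 0, 12]],
  [[3, 6, 12], [0, 0, 20]],
  [[5, 10, 15], [0, 0, 28]],
  [[8, 14, 18], [0, 0, 36]],
  [[10, 18, 20], [0, 0, 44]],
  [[12, 23, 20], [0, 0, 52]],
  [[14, 28, 20], [0, 0, 60]],
  [[17, 33, 20], [0, 0, 68]],
  [[19, 37, 20], [0, 0, 76]],
  [[21, 41, 20], [0, 0, 84]],
  [[23, 45, 20], [0, 0, 92]],
], grip=6, newtons=30)

```text
time: 1.3
tcp_pos: [0.3678, -0.1173, 0.4386]
tcp_rot: [0.596, 0.803, 0.0, 0.0]
ft_force: [1.0, -0.8, -0.2]
opening: 0.682
```

```bash
python3 - <<'E'
from h import *
t=load('top');s=load('scene')
o=np.array([.5465,-.147]);a=np.radians(-82.9);ex=np.array([np.cos(a),np.sin(a)]);ey=np.array([-ex[1],ex[0]])
def W(x,y,z): return [*(o+x*ex+y*ey),z]
for d,n in((t,'t'),(s,'s')):
  im=d['color'][:,:,::-1].copy(); im=cv2.resize(im,None,fx=5,fy=5)
  def dot(p,c): 
    q=(proj(d,p)+.5)*5; cv2.circle(im,tuple(int(v) for v in q),4,c,-1)
  for x in(-96,50):
    for y in(-70,70): dot(W(x/1e3,y/1e3,.085),(0,0,255))
  for z,c in((.231,(0,255,0)),(.245,(255,0,0))):
   for x in(-77,-29):
    for y in(-25,25): dot(W(x/1e3,y/1e3,z),c)
  for x in(-30,-8,30):
    for y in(-39,39): dot(W(x/1e3,y/1e3,.101),(255,0,255))
  b=(355,130,505,220) if n=='t' else (180,130,310,240)
  cv2.imwrite(f'pics/ov_{n}.png',im[b[1]*5:b[3]*5,b[0]*5:b[2]*5])
E
```

```text
(no output)
```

View pics/ov_t.png

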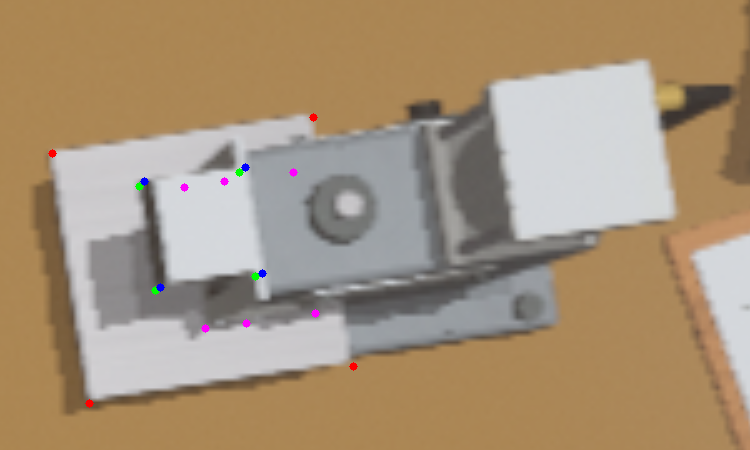

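View pics/ov_s.png

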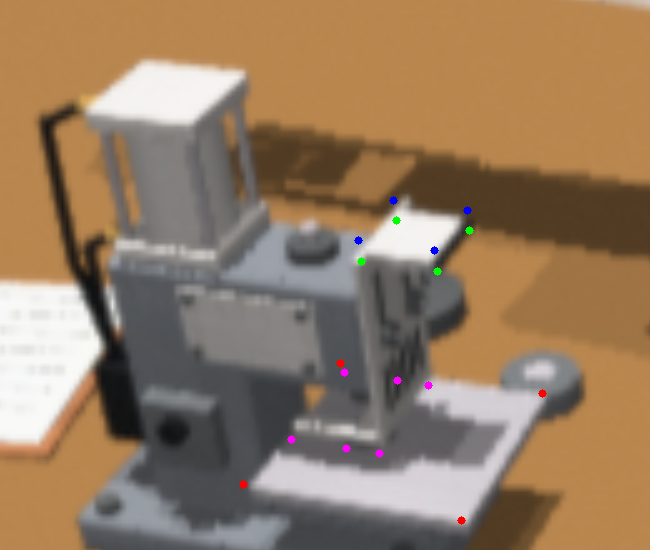

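The overlay agrees with the picture to about 2 mm. The dark lip is the tab's front edge. I'll go to above the gauge.

play_rows([
  [[1, 4, 0], [0, 0, 6]],
  [[3, 9, 0], [0, 0, 13]],
  [[4, 14, 0], [0, 0, 21]],
  [[6, 18, 0], [0, 0, 29]],
  [[7, 23, -2], [0, 0, 37]],
  [[8, 28, -5], [0, 0, 45]],
  [[10, 33, -8], [0, 0, 53]],
  [[11, 38, -12], [0, 0, 59]],
  [[13, 43, -16], [0, 0, 63]],
  [[13.7, 48.6, -20], [0, 0, 63]],
  [[13.7, 48.6, -25], [0, 0, 63]],
  [[13.7, 48.6, -28], [0, 0, 63]],
])

```text
time: 2.5
tcp_pos: [0.5016, 0.3544, 0.1937]
tcp_rot: [0.091, 0.996, 0.001, 0.001]
ft_force: [0.5, 0.1, 0.0]
opening: 0.681
```

play_rows([
  [[0, 0, 0], [0, 0, 0]],
  [[0, 0, 0], [0, 0, 0]],
])

```text
time: 2.7
tcp_pos: [0.5005, 0.3518, 0.1939]
tcp_rot: [0.091, 0.996, -0.001, -0.001]
ft_force: [1.1, -0.0, 0.5]
opening: 0.68
```

```bash
python3 - <<'E'
from h import *
d=cam('top');save(d,'pics/t1.png',(170,120,320,260),4)
d=cam('scene');save(d,'pics/s1.png',(335,120,475,300),3.3)
x=get_state();print(x['tcp_pos'],x['tcp_rot'],np.degrees(2*np.arctan2(x['tcp_rot'][1],x['tcp_rot'][0])),x['qpos'],x['ft_force'])
E
```

```text
[0.5026492  0.35195326 0.19759228] [9.18830922e-02 9.95768077e-01 7.72241754e-04 1.68449073e-03] 169.45608326456434 [ 4.17835828e-01  3.00167167e-01  1.54763116e+00 -3.08224801e-04
  1.29010005e+00 -9.68849597e-01] [-0.19737765  0.07728633  0.89406102]
```

View pics/t1.png

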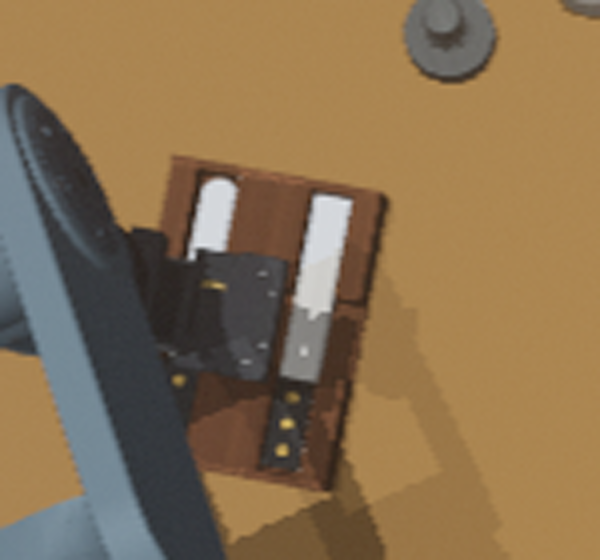

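View pics/s1.png

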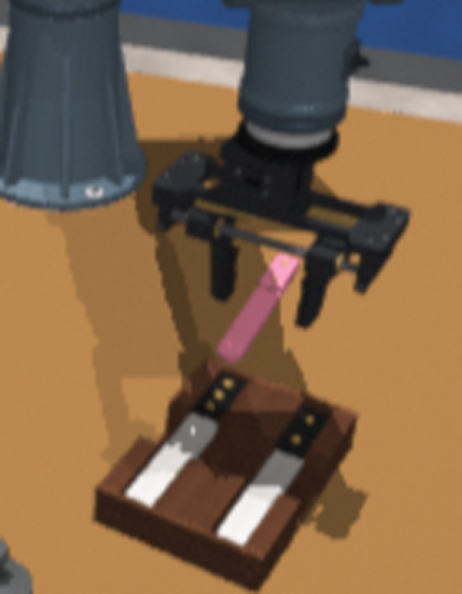

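The jaws are aligned with the left gauge and sit about 28 mm short in y, because the last rows were clipped. I'll correct that and descend in two steps.

play_rows([
  [[0.9, 2.7, 0], [0, 0, 0]],
  [[0.9, 2.7, -5], [0, 0, 0]],
  [[0.9, 2.7, -9], [0, 0, 0]],
  [[0.9, 2.7, -13], [0, 0, 0]],
  [[0.9, 2.7, -13], [0, 0, 0]],
  [[0.9, 2.7, -13], [0, 0, 0]],
])

```text
time: 3.4
tcp_pos: [0.5118, 0.3791, 0.0675]
tcp_rot: [0.092, 0.996, 0.001, 0.001]
ft_force: [0.0, 0.4, 0.3]
opening: 0.68
```

```bash
cat > st.py <<'E'
from h import *
def avg(n=3):
    L=[]
    for i in range(n): 
        cam('scene'); L.append(get_state())
    f=lambda k:np.mean([l[k] for l in L],0)
    p,q=f('tcp_pos'),f('tcp_rot'); print('t',L[-1]['time'],'tcp',p.round(4),'q',q.round(4),'yaw',np.degrees(2*np.arctan2(q[1],q[0])).round(2),'F',f('ft_force').round(2),'M',f('ft_torque').round(3),'open mm',f('opening')*88)
    return p
E
python3 - <<'E'
from st import *
avg(3); d=load('scene'); save(d,'pics/s2.png',(355,160,475,300),4.2)
E
```

```text
t 3.55 tcp [0.5129 0.3799 0.069 ] q [0.0919 0.9958 0.0016 0.0026] yaw 169.45 F [0.15 0.7  0.1 ] M [ 0.057 -0.155  0.017] open mm 59.854083556360635
```

View pics/s2.png

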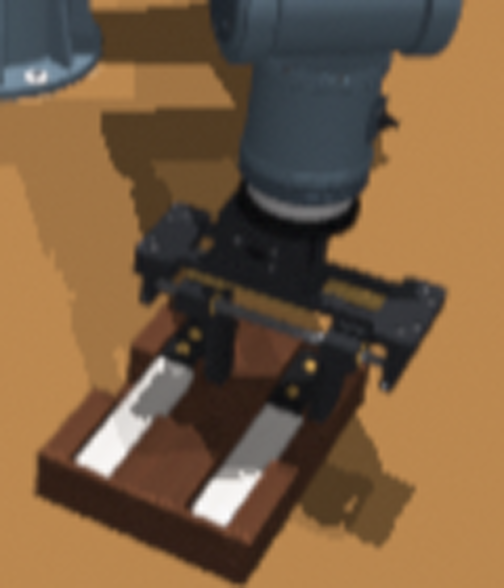

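play_rows([
  [[0, 0, -2.5], [0, 0, 0]],
  [[0, 0, -4], [0, 0, 0]],
  [[0, 0, -5], [0, 0, 0]],
  [[0, 0, -5.8], [0, 0, 0]],
  [[0, 0, -5.8], [0, 0, 0]],
])

```text
time: 4.05
tcp_pos: [0.5097, 0.3788, 0.0059]
tcp_rot: [0.092, 0.996, -0.0, -0.001]
ft_force: [0.3, -0.4, -0.0]
opening: 0.683
```

play_rows([
  [[0, 0, 0], [0, 0, 0]],
  [[0, 0, 0], [0, 0, 0]],
  [[0, 0, 0], [0, 0, 0]],
  [[0, 0, 0], [0, 0, 0]],
  [[0, 0, 0], [0, 0, 0]],
  [[0, 0, 0], [0, 0, 0]],
], grip=1.5, newtons=30)

```text
time: 4.65
tcp_pos: [0.5107, 0.3796, 0.0073]
tcp_rot: [0.092, 0.996, 0.0, 0.0]
ft_force: [0.3, 2.3, 0.9]
opening: 0.289
```

```bash
python3 - <<'E'
from st import *
avg(3); d=load('scene'); save(d,'pics/s3.png',(355,160,475,300),4.2)
E
```

```text
t 4.8 tcp [0.5107 0.3796 0.0073] q [9.170e-02 9.958e-01 4.000e-04 4.000e-04] yaw 169.48 F [0.35 1.95 1.73] M [ 0.416 -0.206 -0.044] open mm 25.53416201196768
```

View pics/s3.png

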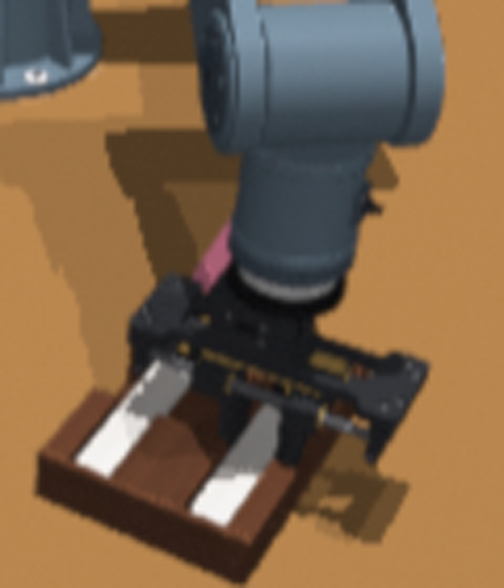

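The gauge is held (25.5 mm opening), but the fingertips reach about 13 mm below its underside, so I could not lay it down like that. I'll re-grip it in the case nearer the fingertips.

play_rows([
  [[0, 0, 0], [0, 0, 0]],
  [[0, 0, 0], [0, 0, 0]],
  [[0, 0, 0.5], [0, 0, 0]],
  [[0, 0, 1.1], [0, 0, 0]],
  [[0, 0, 1.1], [0, 0, 0]],
], grip=4)

```text
time: 5.3
tcp_pos: [0.5111, 0.3794, 0.0191]
tcp_rot: [0.092, 0.996, 0.0, 0.001]
ft_force: [0.4, 0.1, -0.4]
opening: 0.453
```

play_rows([
  [[0, 0, 0], [0, 0, 0]],
  [[0, 0, 0], [0, 0, 0]],
  [[0, 0, 0], [0, 0, 0]],
  [[0, 0, 0], [0, 0, 0]],
], grip=1.5, newtons=40)

```text
time: 5.7
tcp_pos: [0.5105, 0.3796, 0.0179]
tcp_rot: [0.092, 0.996, 0.0, 0.0]
ft_force: [0.9, 4.4, -0.4]
opening: 0.286
```

play_rows([
  [[0, 0, 0.5], [0, 0, 0]],
  [[0, 0, 1.5], [0, 0, 0]],
  [[0, 0, 3], [0, 0, 0]],
  [[0, 0, 5.5], [0, 0, 0]],
  [[0, 0, 8], [0, 0, 0]],
  [[0, 0, 8], [0, 0, 0]],
])

```text
time: 6.3
tcp_pos: [0.5126, 0.3799, 0.1016]
tcp_rot: [0.092, 0.996, 0.001, 0.003]
ft_force: [0.4, 0.2, 0.2]
opening: 0.287
```

```bash
python3 - <<'E'
from st import *
avg(3); d=load('scene'); save(d,'pics/s4.png',(335,140,475,300),4)
E
```

```text
t 6.45 tcp [0.5104 0.3789 0.0979] q [ 9.170e-02  9.958e-01 -0.000e+00  3.000e-04] yaw 169.48 F [-0.32 -0.08 -1.65] M [ 0.016 -0.151  0.003] open mm 25.3086992373561
```

View pics/s4.png

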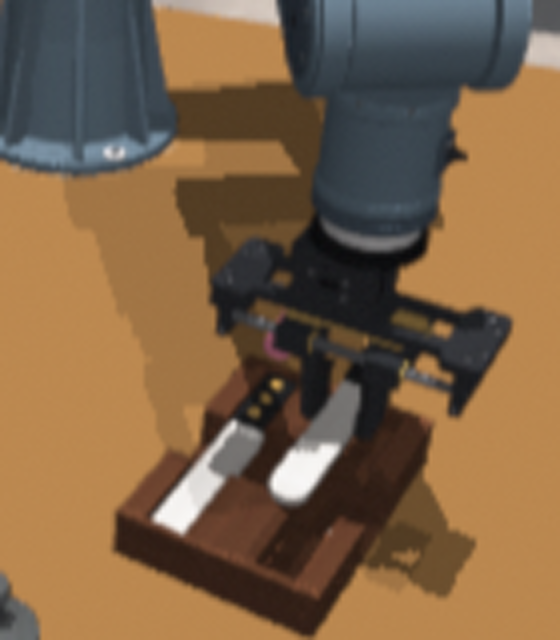

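The gauge is lifted with its round nose forward, and the thick gauge has not moved. I'll carry it to the free area and turn it towards the press.

play_rows([
  [[0, -1, 3], [0, 0, 0]],
  [[0, -5, 5], [0, 0, -4]],
  [[-1, -9, 5], [0, 0, -12]],
  [[-2, -13, 5], [0, 0, -20]],
  [[-2, -17, 5], [0, 0, -28]],
  [[-3, -21, 5], [0, 0, -36]],
  [[-4, -24, 5], [0, 0, -44]],
  [[-4, -25, 4], [0, 0, -52]],
  [[-4, -25, 2], [0, 0, -60]],
  [[-4, -25, 0], [0, 0, -68]],
  [[-4, -25, -2], [0, 0, -72.4]],
  [[-4, -25, -4], [0, 0, -72.4]],
])

```text
time: 7.65
tcp_pos: [0.4688, 0.1289, 0.0554]
tcp_rot: [0.663, 0.749, -0.001, -0.001]
ft_force: [0.0, 0.4, -1.1]
opening: 0.286
```

```bash
python3 - <<'E'
from st import *
avg(3); d=load('scene'); save(d,'pics/s5.png',(235,140,435,290),4)
d=cam('top'); save(d,'pics/t5.png',(220,120,420,290),4)
E
```

```text
t 7.8 tcp [0.467  0.1288 0.0539] q [ 0.6622  0.7494 -0.0026 -0.0027] yaw 97.07 F [-1.01 -0.45 -2.  ] M [-0.038 -0.064 -0.003] open mm 25.179714040501512
```

View pics/s5.png

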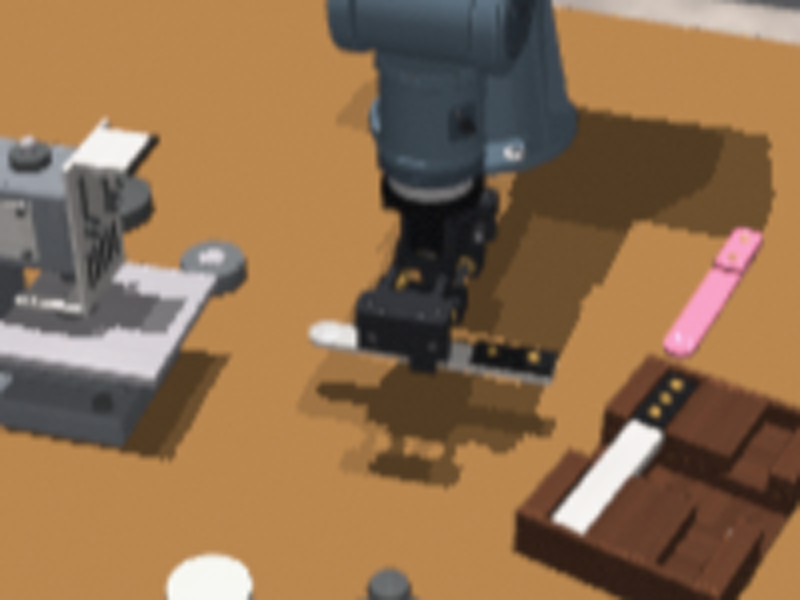

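View pics/t5.png

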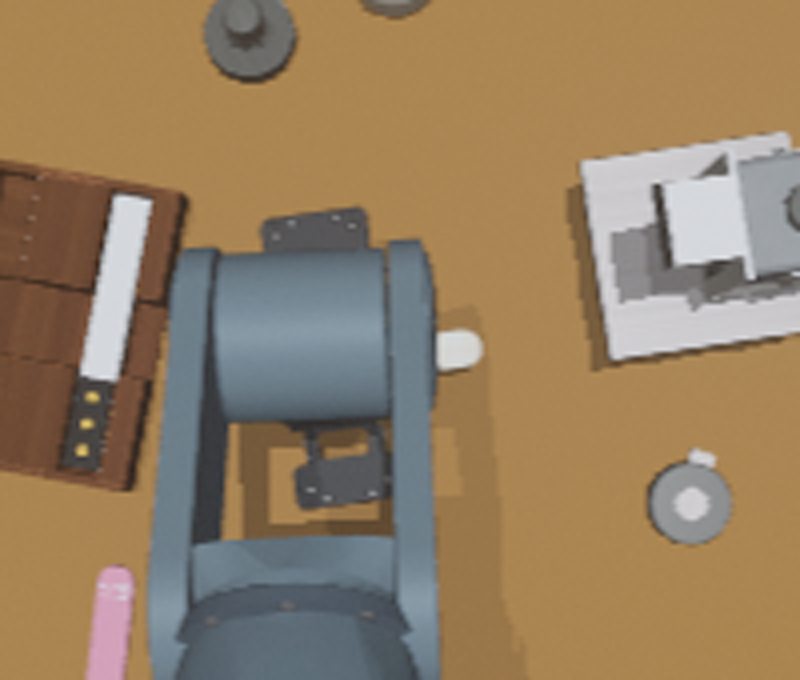

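play_rows([
  [[0, 0, -2], [0, 0, 0]],
  [[0, 0, -4], [0, 0, 0]],
  [[0, 0, -4.8], [0, 0, 0]],
  [[0, 0, -4.8], [0, 0, 0]],
  [[0, 0, -4.8], [0, 0, 0]],
])

```text
time: 8.35
tcp_pos: [0.4709, 0.1292, 0.0106]
tcp_rot: [0.662, 0.749, 0.0, 0.0]
ft_force: [0.1, 0.1, -1.5]
opening: 0.289
```

```bash
python3 - <<'E'
from st import *
avg(4)
E
```

```text
t 8.55 tcp [0.4712 0.1292 0.0109] q [6.620e-01 7.495e-01 6.000e-04 7.000e-04] yaw 97.09 F [ 0.09  0.25 -0.59] M [-0.02  -0.069 -0.009] open mm 25.258706549192418
```

play_rows([
  [[0, 0, -0.5], [0, 0, 0]],
  [[0, 0, -0.8], [0, 0, 0]],
  [[0, 0, -0.8], [0, 0, 0]],
])

```text
time: 8.85
tcp_pos: [0.4698, 0.1291, 0.0013]
tcp_rot: [0.662, 0.749, -0.0, -0.0]
ft_force: [-0.2, 0.9, -1.1]
opening: 0.288
```

```bash
python3 - <<'E'
from st import *
avg(3)
E
```

```text
t 9.0 tcp [0.4701 0.1291 0.0016] q [ 6.621e-01  7.494e-01 -2.000e-04 -2.000e-04] yaw 97.08 F [ 0.3   0.05 -1.69] M [-0.022 -0.086 -0.007] open mm 25.262958988263485
```

play_rows([
  [[0, 0, 0], [0, 0, 0]],
  [[0, 0, 0], [0, 0, 0]],
  [[0, 0, 0], [0, 0, 0]],
  [[0, 0, 2], [0, 0, 0]],
  [[0, 0, 4], [0, 0, 0]],
  [[-0.9, 6.9, 4], [0, 0, 0]],
  [[-0.9, 6.9, 4], [0, 0, 0]],
  [[-0.9, 6.9, 4], [0, 0, 0]],
], grip=5)

```text
time: 9.8
tcp_pos: [0.4611, 0.2, 0.0422]
tcp_rot: [0.661, 0.75, 0.0, 0.0]
ft_force: [-0.9, 0.2, 0.4]
opening: 0.566
```

```bash
python3 - <<'E'
from st import *
avg(3); d=load('scene'); save(d,'pics/s6.png',(285,160,435,290),5)
d=cam('top'); save(d,'pics/t6.png',(220,120,420,290),4)
E
```

```text
t 9.95 tcp [0.4612 0.1982 0.0418] q [ 6.615e-01  7.499e-01 -1.000e-04  1.000e-04] yaw 97.17 F [-0.36 -0.15  0.14] M [-0.013 -0.113  0.006] open mm 49.94794753034406
```

View pics/s6.png

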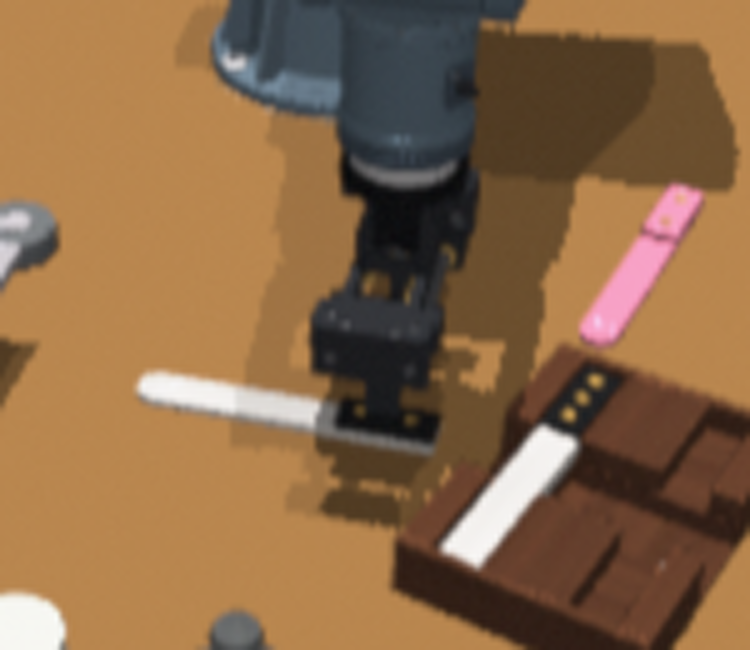

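View pics/t6.png

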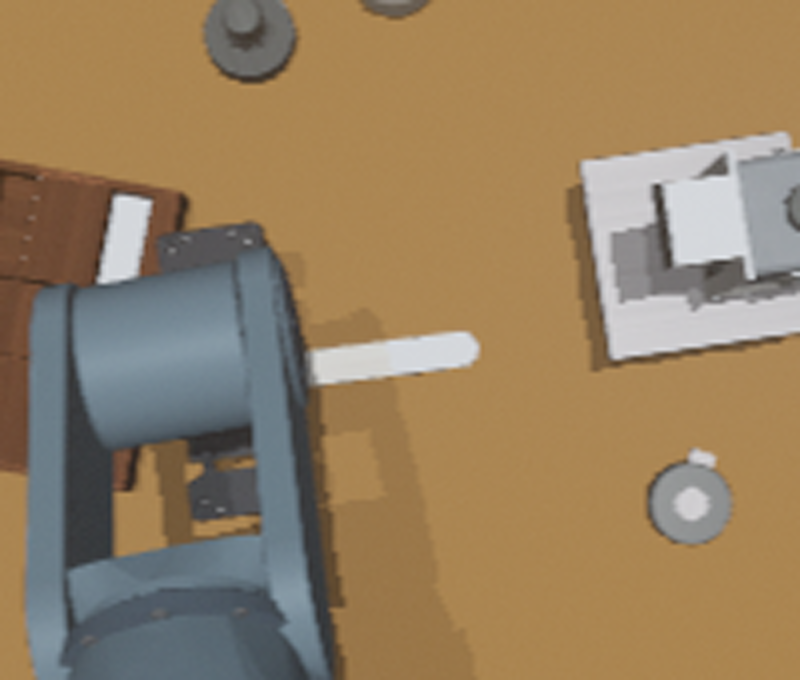

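The gauge lies flat, nose towards the press, at top-crop (478,348), and the jaws are over the handle. I'll lower and grip the handle.

play_rows([
  [[0, 0, -2], [0, 0, 0]],
  [[0, 0, -3.5], [0, 0, 0]],
  [[0, 0, -4], [0, 0, 0]],
  [[0, 0, -4], [0, 0, 0]],
])

```text
time: 10.4
tcp_pos: [0.4611, 0.1972, 0.0014]
tcp_rot: [0.663, 0.749, -0.001, -0.0]
ft_force: [-0.5, 0.1, -0.3]
opening: 0.569
```

play_rows([
  [[0, 0, 0], [0, 0, 0]],
  [[0, 0, 0], [0, 0, 0]],
  [[0, 0, 0], [0, 0, 0]],
  [[0, 0, 0], [0, 0, 0]],
  [[0, 0, 0], [0, 0, 0]],
], grip=1.5, newtons=50)

```text
time: 10.9
tcp_pos: [0.4617, 0.1981, 0.0022]
tcp_rot: [0.662, 0.749, 0.0, 0.0]
ft_force: [0.8, -1.5, 2.7]
opening: 0.292
```

```bash
python3 - <<'E'
from st import *
avg(3); t=cam('top')
im=t['color'].astype(int); w=(im.min(2)>160).astype(np.uint8)
n,l,st,c=cv2.connectedComponentsWithStats(w); i=l[208,330]; print(st[i])
ys,xs=np.nonzero(l==i); P=np.array([onz(t,x,y,.006)[:2] for x,y in zip(xs,ys)],np.float32)
r=cv2.minAreaRect(P);print(r);print(cv2.boxPoints(r))
E
```

```text
t 11.05 tcp [0.4617 0.1981 0.0022] q [6.620e-01 7.495e-01 2.000e-04 3.000e-04] yaw 97.09 F [-0.44 -1.62  3.22] M [-0.263 -0.091 -0.007] open mm 25.365621159059184
[298 203  42  13 346]
((0.47462111711502075, 0.08848913013935089), (0.02552579529583454, 0.12165597081184387), 7.317752838134766)
[[0.4542144  0.14719604]
 [0.46970993 0.02653095]
 [0.49502784 0.02978222]
 [0.4795323  0.15044731]]
```

play_rows([
  [[0, 0, 1], [0, 0, 0]],
  [[0, 0, 3], [0, 0, 0]],
  [[0, 0, 6], [0, 0, 0]],
  [[0, 0, 9], [0, 0, 0]],
  [[0, 0, 10], [0, 0, 0]],
  [[2, -4, 10], [0, 0, 0]],
  [[4, -8, 10], [0, 0, 0]],
  [[5.7, -11, 10], [0, 0, 0]],
  [[5.7, -12.1, 10], [0, 0, 0]],
  [[5.7, -12.1, 10], [0, 0, 0]],
  [[5.7, -12.1, 10], [0, 0, 0]],
])

```text
time: 12.2
tcp_pos: [0.5171, 0.0779, 0.101]
tcp_rot: [0.662, 0.749, -0.0, -0.001]
ft_force: [0.6, -0.0, -1.6]
opening: 0.29
```

```bash
python3 - <<'E'
from st import *
avg(3); d=load('scene'); save(d,'pics/s7.png',(190,130,390,270),4)
d=cam('top'); save(d,'pics/t7.png',(260,120,460,250),4)
E
```

```text
t 12.35 tcp [0.5174 0.0784 0.1014] q [ 6.616e-01  7.498e-01 -2.000e-04 -6.000e-04] yaw 97.15 F [ 0.25 -0.33 -1.14] M [ 0.036 -0.091 -0.006] open mm 25.38919800593205
```

View pics/s7.png

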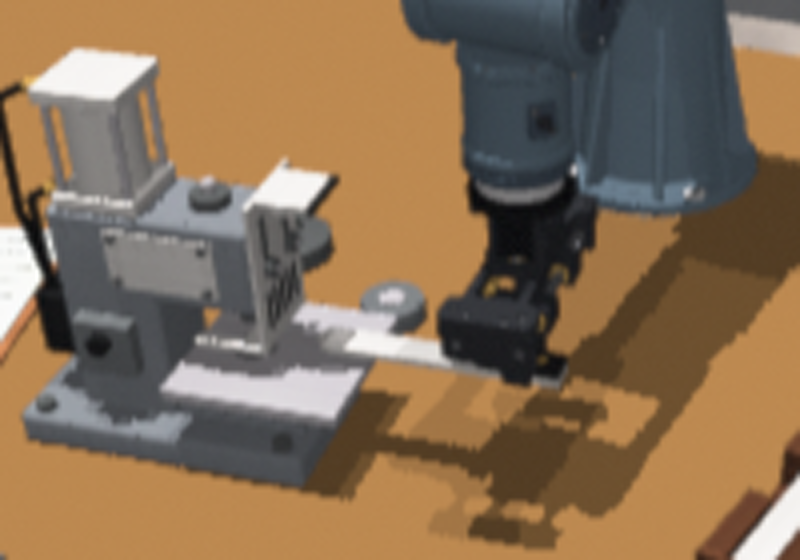

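View pics/t7.png

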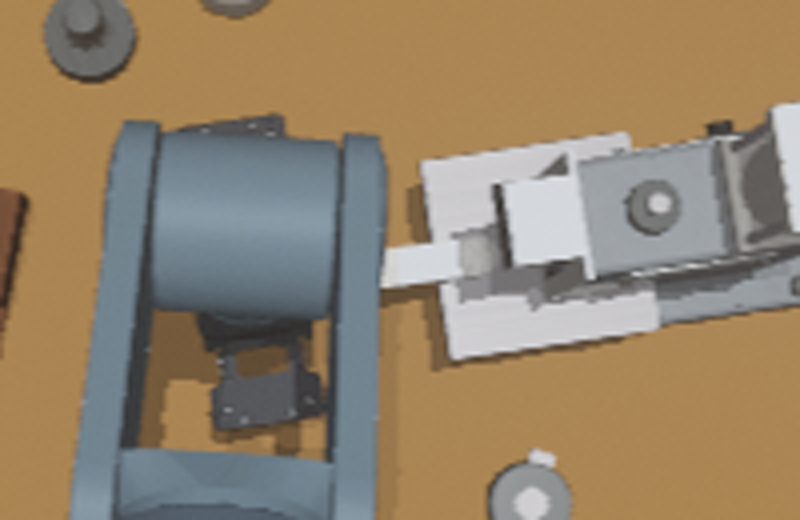

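The blade is level and centred on the table: it crosses the front edge at crop y≈262, against the edge's middle at 259. I'll lower it until it touches.

play_rows([
  [[0, 0, -0.6], [0, 0, 0]],
  [[0, 0, -1.2], [0, 0, 0]],
  [[0, 0, -1.2], [0, 0, 0]],
  [[0, 0, -1.2], [0, 0, 0]],
])

```text
time: 12.8
tcp_pos: [0.518, 0.0773, 0.0894]
tcp_rot: [0.662, 0.75, -0.0, -0.0]
ft_force: [-0.1, -0.9, -0.3]
opening: 0.288
```

play_rows([
  [[0, 0, -0.1], [0, 0, 0]],
  [[0, 0, -0.1], [0, 0, 0]],
])

```text
time: 13.0
tcp_pos: [0.5184, 0.0771, 0.0888]
tcp_rot: [0.662, 0.749, 0.0, 0.0]
ft_force: [0.6, -0.1, -2.0]
opening: 0.286
```

play_rows([
  [[0, 0, -0.1], [0, 0, 0]],
  [[0, 0, -0.1], [0, 0, 0]],
])

```text
time: 13.2
tcp_pos: [0.5183, 0.0771, 0.0878]
tcp_rot: [0.662, 0.749, 0.0, 0.0]
ft_force: [0.7, -0.6, -1.4]
opening: 0.291
```

```bash
python3 - <<'E'
from st import *
avg(3)
E
```

```text
t 13.35 tcp [0.5184 0.0771 0.0879] q [6.621e-01 7.494e-01 0.000e+00 1.000e-04] yaw 97.08 F [ 0.09  0.   -0.68] M [ 0.015 -0.101  0.033] open mm 25.168214309833708
```

play_rows([
  [[0, 0, -0.05], [0, 0, 0]],
  [[0, 0, -0.05], [0, 0, 0]],
])

```text
time: 13.55
tcp_pos: [0.5184, 0.0771, 0.0873]
tcp_rot: [0.662, 0.749, 0.0, 0.0]
ft_force: [-0.1, -0.0, -0.3]
opening: 0.289
```

```bash
python3 - <<'E'
from st import *
avg(3)
E
```

```text
t 13.7 tcp [0.5184 0.0771 0.0874] q [6.621e-01 7.494e-01 0.000e+00 1.000e-04] yaw 97.08 F [ 0.32 -0.   -0.32] M [-0.043 -0.126  0.004] open mm 25.05757102213657
```

play_rows([
  [[0, 0, -0.05], [0, 0, 0]],
  [[0, 0, -0.05], [0, 0, 0]],
])

```text
time: 13.9
tcp_pos: [0.5184, 0.0772, 0.0868]
tcp_rot: [0.662, 0.749, 0.0, 0.0]
ft_force: [-0.5, -0.1, 0.1]
opening: 0.287
```

```bash
python3 - <<'E'
from st import *
avg(3)
E
```

```text
t 14.05 tcp [0.5184 0.0772 0.0869] q [6.621e-01 7.495e-01 0.000e+00 1.000e-04] yaw 97.09 F [ 0.47  0.56 -0.44] M [-0.015 -0.083  0.028] open mm 25.423810982134604
```

It now rests lightly on the table (Fz rose from -1.2 to -0.4). I'll slide it in.

play_rows([
  [[0.1, -0.8, 0], [0, 0, 0]],
  [[0.2, -1.6, 0], [0, 0, 0]],
  [[0.3, -2.4, 0], [0, 0, 0]],
  [[0.4, -3.2, 0], [0, 0, 0]],
  [[0.5, -4, 0], [0, 0, 0]],
  [[0.5, -4, 0], [0, 0, 0]],
])

```text
time: 14.65
tcp_pos: [0.5236, 0.0358, 0.0869]
tcp_rot: [0.663, 0.749, -0.0, 0.0]
ft_force: [0.3, -1.2, 0.7]
opening: 0.285
```

```bash
python3 - <<'E'
from st import *
avg(2); d=load('scene'); save(d,'pics/s8.png',(200,150,350,260),5)
E
```

```text
t 14.75 tcp [0.5235 0.0365 0.0869] q [ 6.625e-01  7.491e-01 -0.000e+00  2.000e-04] yaw 97.03 F [-0.09 -0.59 -0.4 ] M [-0.151 -0.125  0.026] open mm 25.52609330198465
```

View pics/s8.png

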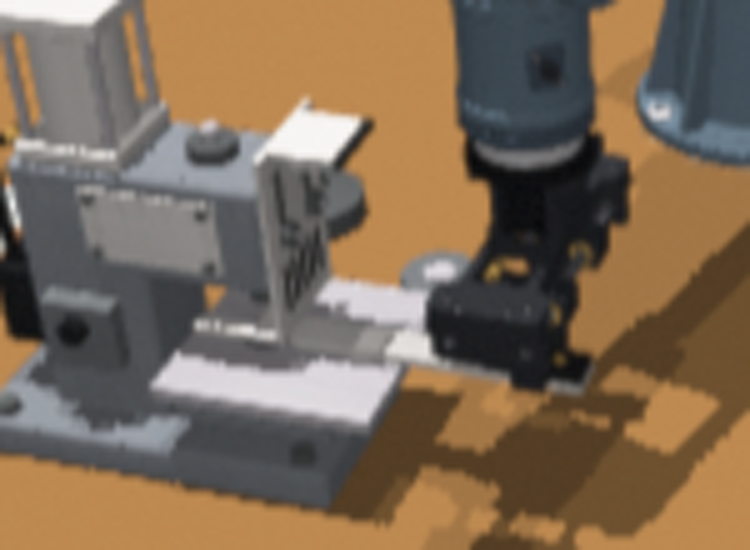

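play_rows([
  [[0.1, -0.8, 0], [0, 0, 0]],
  [[0.2, -1.6, 0], [0, 0, 0]],
  [[0.3, -2.4, 0], [0, 0, 0]],
  [[0.4, -3.2, 0], [0, 0, 0]],
  [[0.5, -4, 0], [0, 0, 0]],
  [[0.6, -4.8, 0], [0, 0, 0]],
  [[0.65, -5.2, 0], [0, 0, 0]],
  [[0.65, -5.2, 0], [0, 0, 0]],
])

```text
time: 15.55
tcp_pos: [0.5302, -0.0159, 0.087]
tcp_rot: [0.662, 0.749, -0.0, 0.001]
ft_force: [0.3, -1.8, 1.7]
opening: 0.288
```

```bash
python3 - <<'E'
from st import *
avg(2); d=load('scene'); save(d,'pics/s9.png',(200,150,350,260),5)
E
```

```text
t 15.65 tcp [ 0.5301 -0.0155  0.087 ] q [ 6.622e-01  7.493e-01 -2.000e-04  5.000e-04] yaw 97.06 F [ 0.64 -1.42  2.92] M [-0.341 -0.111 -0.01 ] open mm 25.38547219426102
```

View pics/s9.png

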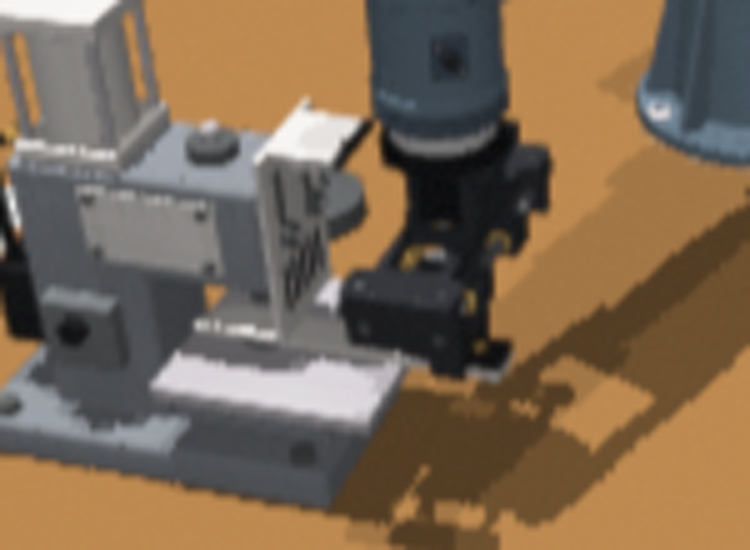

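play_rows([
  [[0.04, -0.3, 0], [0, 0, 0]],
  [[0.04, -0.3, 0], [0, 0, 0]],
])

```text
time: 15.85
tcp_pos: [0.5303, -0.0177, 0.087]
tcp_rot: [0.662, 0.75, 0.0, -0.0]
ft_force: [0.2, 1.8, 3.8]
opening: 0.288
```

play_rows([
  [[0, 0, 0], [0, 0, 0]],
  [[0, 0, 0], [0, 0, 0]],
  [[0, 0, 0], [0, 0, 0]],
  [[0, 0, 0], [0, 0, 0]],
  [[0, 0, 2], [0, 0, 0]],
  [[0, 0, 4], [0, 0, 0]],
], grip=5)

```text
time: 16.45
tcp_pos: [0.5294, -0.0177, 0.1265]
tcp_rot: [0.662, 0.749, -0.001, -0.001]
ft_force: [-0.2, -1.3, -0.0]
opening: 0.57
```

play_rows([
  [[0, 0, 4], [0, 0, 0]],
  [[0, 0, 8], [0, 0, 0]],
  [[0, 0, 12], [0, 0, 0]],
  [[0, 0, 15], [0, 0, 0]],
  [[0, 0, 15], [0, 0, 0]],
], grip=0, newtons=20)

```text
time: 16.95
tcp_pos: [0.5326, -0.0184, 0.2821]
tcp_rot: [0.662, 0.749, 0.002, 0.004]
ft_force: [-0.2, -0.5, 0.5]
opening: 0.136
```

```bash
python3 - <<'E'
from st import *
avg(2); d=load('scene'); save(d,'pics/s10.png',(200,150,350,260),5)
d=cam('top'); save(d,'pics/t10.png',(290,120,440,230),5)
E
```

```text
t 17.05 tcp [ 0.5309 -0.018   0.2781] q [6.621e-01 7.495e-01 7.000e-04 1.300e-03] yaw 97.09 F [-0.14  0.26 -0.28] M [-0.    -0.109 -0.026] open mm 5.850479828513792
```

View pics/s10.png

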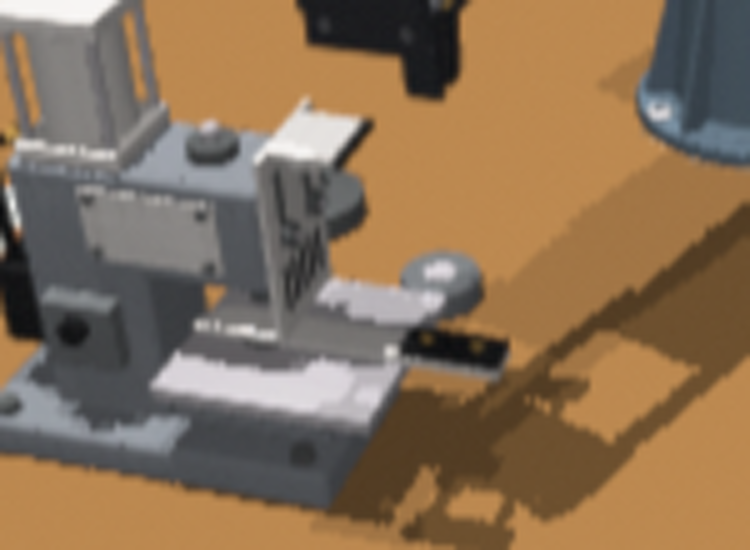

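View pics/t10.png

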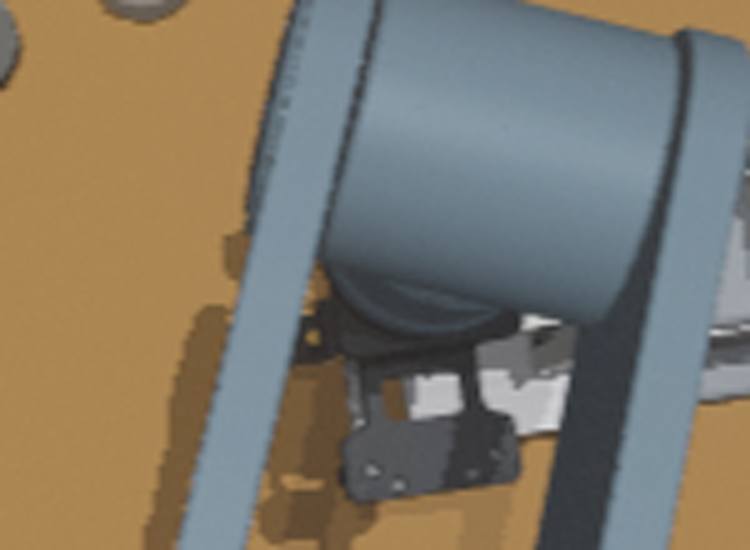

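play_rows([
  [[0.2, -2, 0], [0, 0, 0]],
  [[0.5, -5, 0], [0, 0, 0]],
  [[0.9, -7.6, 0], [0, 0, 0]],
  [[0.9, -7.6, -1.3], [0, 0, 0]],
  [[0.9, -7.6, -1.3], [0, 0, 0]],
  [[0.9, -7.6, -1.3], [0, 0, 0]],
])

```text
time: 17.7
tcp_pos: [0.5382, -0.0927, 0.262]
tcp_rot: [0.662, 0.75, -0.0, -0.002]
ft_force: [-0.3, 0.9, 0.4]
opening: 0.009
```

```bash
python3 - <<'E'
from st import *
avg(3); d=load('scene'); save(d,'pics/s11.png',(200,130,350,260),5)
o=np.array([.5465,-.147]);a=np.radians(-82.9);ex=np.array([np.cos(a),np.sin(a)]);ey=np.array([-ex[1],ex[0]])
im=d['color'].astype(int)
m=(im.max(2)<60).astype(np.uint8); m[:210]=0;m[232:]=0;m[:,:275]=0;m[:,310:]=0
ys,xs=np.nonzero(m); 
P=np.array([[ (onz(d,x,y,.099)[:2]-o)@ex,(onz(d,x,y,.099)[:2]-o)@ey] for x,y in zip(xs,ys)])*1e3
print(len(P),P.min(0),P.max(0),P.mean(0))
E
```

```text
t 17.85 tcp [ 0.5389 -0.0928  0.2633] q [ 6.617e-01  7.498e-01 -1.000e-04 -6.000e-04] yaw 97.15 F [-0.09 -0.45 -0.05] M [-0.033 -0.123  0.001] open mm 0.593991513077359
98 [-164.6973019   -46.33369079] [-99.94123815  17.55653603] [-132.60092481    3.81810958]
```

View pics/s11.png

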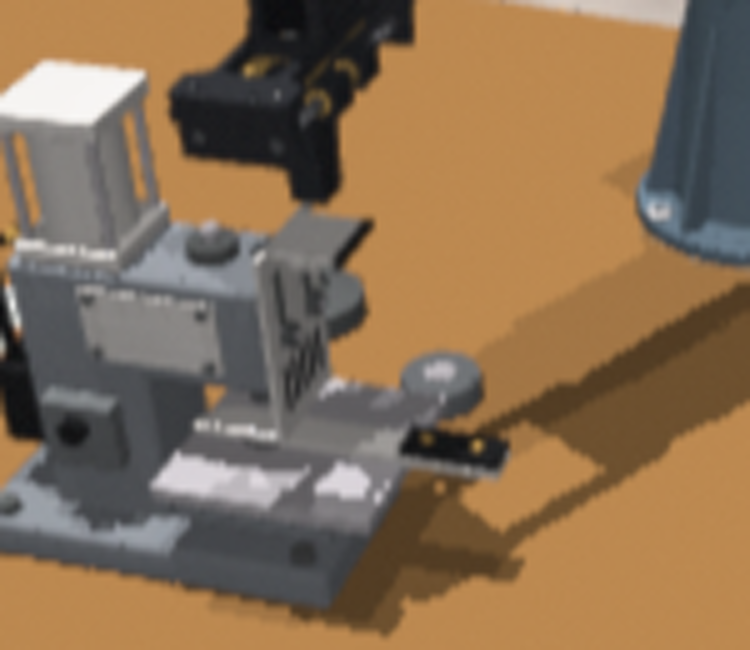

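```bash
python3 - <<'E'
from h import *
d=load('scene'); save(d,'pics/s12.png',(230,180,310,240),10)
o=np.array([.5465,-.147]);a=np.radians(-82.9);ex=np.array([np.cos(a),np.sin(a)]);ey=np.array([-ex[1],ex[0]])
W=lambda x,y,z:[*(o+x*ex+y*ey),z]
for z in(.101,.107,.113):
  for x in(-.03,.03): print(z,x,((proj(d,W(x,.039,z))+.5-[230,180])*10).round())
for x in(-.096,.05): print('table',x,((proj(d,W(x,.07,.085))+.5-[230,180])*10).round())
for m in(-.060,-.065): print('handle start',m,[((proj(d,W(m-.035,y,.099))+.5-[230,180])*10).round() for y in(-.013,.013)],[((proj(d,W(m-.1,y,.099))+.5-[230,180])*10).round() for y in(-.013,.013)])
E
```

```text
0.101 -0.03 [258. 407.]
0.101 0.03 [ 83. 379.]
0.107 -0.03 [256. 392.]
0.107 0.03 [ 80. 364.]
0.113 -0.03 [254. 376.]
0.113 0.03 [ 77. 348.]
table -0.096 [423. 541.]
table 0.05 [-14. 468.]
handle start -0.06 [array([516., 349.]), array([485., 396.])] [array([710., 379.]), array([683., 427.])]
handle start -0.065 [array([530., 351.]), array([500., 398.])] [array([725., 381.]), array([698., 429.])]
```

View pics/s12.png

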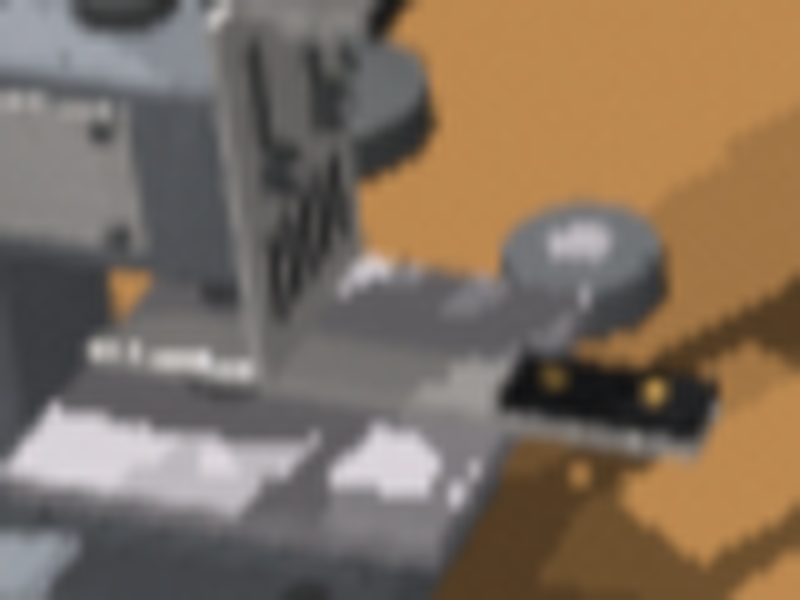

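Relative to the guard itself, the nose is about 7 mm past its back edge. The tab top is at about 0.239 m. Now I'll push it down gently.

play_rows([
  [[0.05, -0.1, -0.8], [0, 0, 0]],
  [[0.05, -0.1, -1.6], [0, 0, 0]],
  [[0.05, -0.1, -2], [0, 0, 0]],
  [[0.05, -0.1, -2.3], [0, 0, 0]],
  [[0.05, -0.1, -2.6], [0, 0, 0]],
  [[0.05, -0.1, -2.6], [0, 0, 0]],
])

```text
time: 18.45
tcp_pos: [0.5397, -0.0948, 0.2376]
tcp_rot: [0.662, 0.749, -0.0, -0.0]
ft_force: [-0.2, 0.8, -0.6]
opening: 0.003
```

play_rows([
  [[0, 0, -0.2], [0, 0, 0]],
  [[0, 0, -0.4], [0, 0, 0]],
  [[0, 0, -0.4], [0, 0, 0]],
])

```text
time: 18.75
tcp_pos: [0.5399, -0.095, 0.2339]
tcp_rot: [0.662, 0.749, 0.0, 0.0]
ft_force: [-0.1, 0.1, 2.1]
opening: 0.004
```

play_rows([
  [[0, 0, -0.2], [0, 0, 0]],
  [[0, 0, -0.4], [0, 0, 0]],
  [[0, 0, -0.4], [0, 0, 0]],
])

```text
time: 19.05
tcp_pos: [0.5398, -0.0949, 0.2296]
tcp_rot: [0.662, 0.749, 0.0, 0.0]
ft_force: [1.1, 0.7, 1.4]
opening: 0.002
```

```bash
python3 - <<'E'
from st import *
avg(2); d=load('scene'); save(d,'pics/s13.png',(200,150,350,260),5)
E
```

```text
t 19.15 tcp [ 0.5399 -0.0949  0.2296] q [6.621e-01 7.494e-01 1.000e-04 2.000e-04] yaw 97.08 F [0.52 0.11 0.99] M [-0.091 -0.194  0.014] open mm 0.5466136263644751
```

View pics/s13.png

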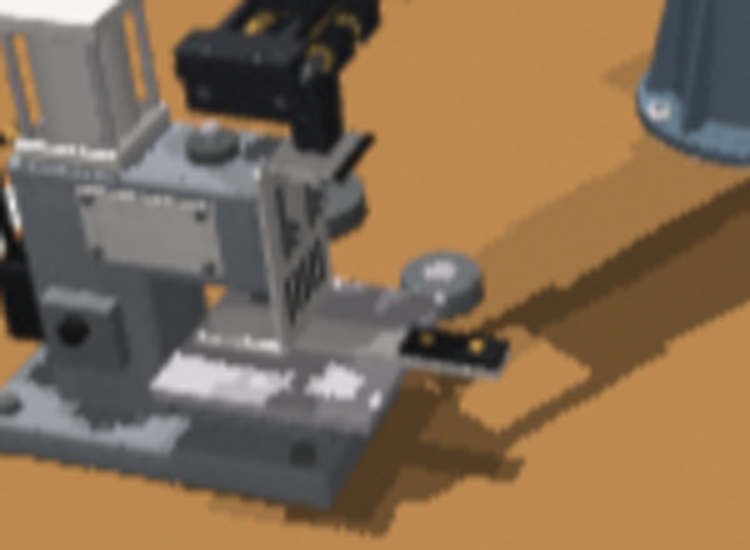

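The guard is moving down. I'll go on in small steps.

play_rows([
  [[0, 0, -0.15], [0, 0, 0]],
  [[0, 0, -0.3], [0, 0, 0]],
  [[0, 0, -0.45], [0, 0, 0]],
  [[0, 0, -0.6], [0, 0, 0]],
  [[0, 0, -0.6], [0, 0, 0]],
])

```text
time: 19.65
tcp_pos: [0.5398, -0.0949, 0.2236]
tcp_rot: [0.662, 0.749, 0.0, 0.0]
ft_force: [0.6, 0.2, 1.8]
opening: 0.005
```

play_rows([
  [[0, 0, -0.1], [0, 0, 0]],
  [[0, 0, -0.1], [0, 0, 0]],
])

```text
time: 19.85
tcp_pos: [0.5398, -0.0949, 0.2227]
tcp_rot: [0.662, 0.749, 0.0, 0.0]
ft_force: [1.5, -0.3, 1.9]
opening: 0.004
```

play_rows([
  [[0, 0, -0.05], [0, 0, 0]],
  [[0, 0, -0.05], [0, 0, 0]],
])

```text
time: 20.05
tcp_pos: [0.5399, -0.0949, 0.2224]
tcp_rot: [0.662, 0.749, 0.0, 0.0]
ft_force: [1.5, -1.1, 3.5]
opening: 0.006
```

play_rows([
  [[0, 0, -0.05], [0, 0, 0]],
  [[0, 0, -0.05], [0, 0, 0]],
])

```text
time: 20.25
tcp_pos: [0.5398, -0.0949, 0.2219]
tcp_rot: [0.662, 0.749, 0.0, 0.0]
ft_force: [0.9, -0.7, 3.0]
opening: 0.008
```

play_rows([
  [[0, 0, -0.05], [0, 0, 0]],
  [[0, 0, -0.05], [0, 0, 0]],
])

```text
time: 20.45
tcp_pos: [0.5398, -0.0949, 0.2214]
tcp_rot: [0.662, 0.749, 0.0, 0.0]
ft_force: [1.3, -0.7, 4.3]
opening: 0.008
```

play_rows([
  [[0, 0, -0.05], [0, 0, 0]],
  [[0, 0, -0.05], [0, 0, 0]],
])

```text
time: 20.65
tcp_pos: [0.5398, -0.0949, 0.2214]
tcp_rot: [0.662, 0.749, 0.0, 0.0]
ft_force: [-1.8, -0.2, 7.4]
opening: 0.007
```

```bash
python3 - <<'E'
from st import *
avg(3)
E
```

```text
t 20.8 tcp [ 0.5398 -0.0949  0.2214] q [6.621e-01 7.495e-01 1.000e-04 2.000e-04] yaw 97.09 F [-0.25 -0.05  7.01] M [-0.034  0.001  0.004] open mm 0.34835856374652896
```

play_rows([
  [[0, 0, -0.05], [0, 0, 0]],
  [[0, 0, -0.05], [0, 0, 0]],
])

```text
time: 21.0
tcp_pos: [0.5399, -0.0949, 0.2214]
tcp_rot: [0.662, 0.749, 0.0, 0.0]
ft_force: [-2.4, 0.7, 9.8]
opening: 0.002
```

```bash
python3 - <<'E'
from st import *
avg(3)
E
```

```text
t 21.15 tcp [ 0.5399 -0.0949  0.2214] q [6.620e-01 7.495e-01 1.000e-04 3.000e-04] yaw 97.09 F [-2.18  0.88  9.21] M [ 0.017  0.206 -0.032] open mm 0.37239084068345485
```

The force climbs with no motion at tab z = 0.2214, which equals 85+6+130 mm, so the guard rests on the blade. I'll lift off and go back to the handle.

play_rows([
  [[0, 0, 1], [0, 0, 0]],
  [[0, 0, 4], [0, 0, 0]],
  [[0, 0, 6], [0, 0, 0]],
  [[-0.3, 3, 6], [0, 0, 0]],
  [[-0.7, 6, 6], [0, 0, 0]],
  [[-1, 7.7, 6], [0, 0, 0]],
  [[-1, 7.7, 6], [0, 0, 0]],
])

```text
time: 21.85
tcp_pos: [0.5289, -0.0158, 0.28]
tcp_rot: [0.661, 0.75, -0.0, -0.001]
ft_force: [-0.3, 0.3, 0.0]
opening: 0.006
```

play_rows([
  [[0, 0, -4], [0, 0, 0]],
  [[0, 0, -8], [0, 0, 0]],
  [[0, 0, -12], [0, 0, 0]],
  [[0, 0, -14.5], [0, 0, 0]],
  [[0, 0, -14.5], [0, 0, 0]],
  [[0, 0, -14.5], [0, 0, 0]],
], grip=5)

```text
time: 22.45
tcp_pos: [0.5297, -0.0184, 0.1355]
tcp_rot: [0.662, 0.749, -0.0, -0.0]
ft_force: [0.1, 0.3, -0.0]
opening: 0.527
```

```bash
python3 - <<'E'
from st import *
avg(3);d=load('scene'); save(d,'pics/s14.png',(220,150,340,250),6)
E
```

```text
t 22.6 tcp [ 0.5309 -0.0185  0.1371] q [6.622e-01 7.494e-01 5.000e-04 1.200e-03] yaw 97.07 F [0.11 0.04 0.63] M [-0.018 -0.075 -0.004] open mm 49.44996867757751
```

View pics/s14.png

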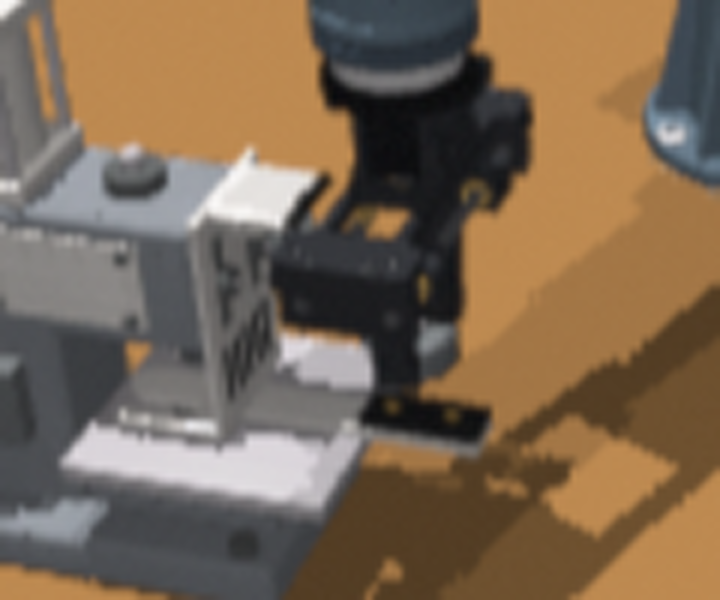

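play_rows([
  [[0, 0.1, -2], [0, 0, 0]],
  [[0, 0.1, -4], [0, 0, 0]],
  [[0, 0.1, -5], [0, 0, 0]],
  [[0, 0.1, -5], [0, 0, 0]],
])

```text
time: 23.0
tcp_pos: [0.5294, -0.0168, 0.085]
tcp_rot: [0.662, 0.749, -0.0, -0.0]
ft_force: [-0.4, 1.4, 0.5]
opening: 0.57
```

```bash
python3 - <<'E'
from st import *
avg(2);d=load('scene'); save(d,'pics/s15.png',(220,150,340,250),6)
E
```

```text
t 23.1 tcp [ 0.5302 -0.017   0.0861] q [6.621e-01 7.494e-01 2.000e-04 3.000e-04] yaw 97.09 F [-0.28  0.02  0.41] M [-0.039 -0.116 -0.035] open mm 50.053146499463175
```

View pics/s15.png

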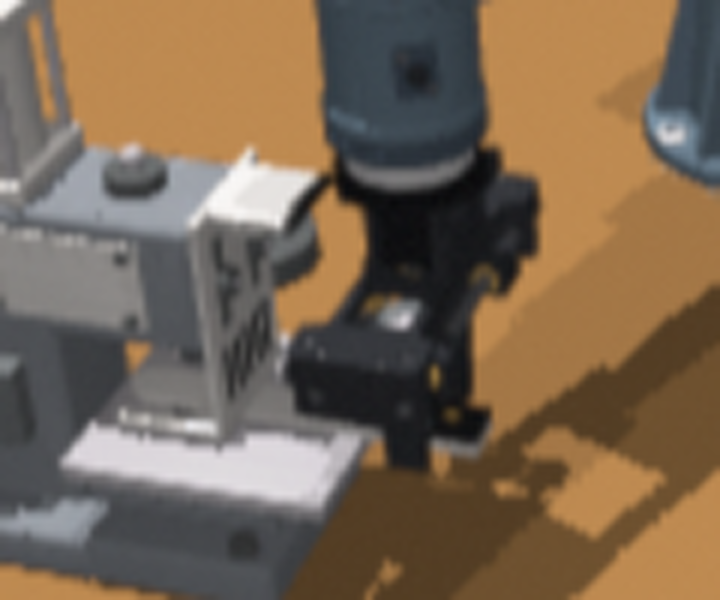

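play_rows([
  [[0, 0, 0], [0, 0, 0]],
  [[0, 0, 0], [0, 0, 0]],
  [[0, 0, 0], [0, 0, 0]],
  [[0, 0, 0], [0, 0, 0]],
  [[0, 0, 0], [0, 0, 0]],
], grip=1.5, newtons=50)

```text
time: 23.6
tcp_pos: [0.5301, -0.0169, 0.0859]
tcp_rot: [0.662, 0.749, 0.0, 0.0]
ft_force: [-0.6, 0.0, 3.5]
opening: 0.293
```

```bash
python3 - <<'E'
from st import *
avg(3)
E
```

```text
t 23.75 tcp [ 0.5301 -0.0169  0.0859] q [6.621e-01 7.494e-01 2.000e-04 4.000e-04] yaw 97.09 F [-0.81 -0.47  5.16] M [0.017 0.02  0.04 ] open mm 25.583741875114423
```

play_rows([
  [[-0.05, 0.4, 0], [0, 0, 0]],
  [[-0.1, 0.8, 0], [0, 0, 0]],
  [[-0.15, 1.2, 0], [0, 0, 0]],
])

```text
time: 24.05
tcp_pos: [0.5291, -0.0061, 0.0859]
tcp_rot: [0.662, 0.749, -0.0, 0.002]
ft_force: [-0.3, -5.7, 2.4]
opening: 0.289
```

```bash
python3 - <<'E'
from st import *
avg(2)
E
```

```text
t 24.15 tcp [ 0.529  -0.0056  0.0859] q [ 6.620e-01  7.495e-01 -1.000e-04  1.300e-03] yaw 97.09 F [ 0.86 -5.27  3.32] M [-0.742 -0.151  0.006] open mm 25.1571748785555
```

The drag is about 5 N, light as wanted. I'll relieve the slight downward press and go on drawing out.

play_rows([
  [[-0.05, 0.4, 0.04], [0, 0, 0]],
  [[-0.1, 0.8, 0.06], [0, 0, 0]],
  [[-0.15, 1.2, 0.06], [0, 0, 0]],
  [[-0.2, 1.7, 0.06], [0, 0, 0]],
  [[-0.27, 2.2, 0.06], [0, 0, 0]],
])

```text
time: 24.65
tcp_pos: [0.5254, 0.0175, 0.0859]
tcp_rot: [0.662, 0.749, -0.0, 0.0]
ft_force: [0.2, -5.1, 2.1]
opening: 0.287
```

```bash
python3 - <<'E'
from st import *
avg(2);d=load('scene'); save(d,'pics/s16.png',(220,150,340,250),6)
E
```

```text
t 24.75 tcp [0.5253 0.0182 0.0859] q [ 6.619e-01  7.496e-01  1.000e-04 -2.000e-04] yaw 97.11 F [ 0.12 -1.6   2.28] M [-0.33  -0.203 -0.014] open mm 25.49461920273163
```

View pics/s16.png

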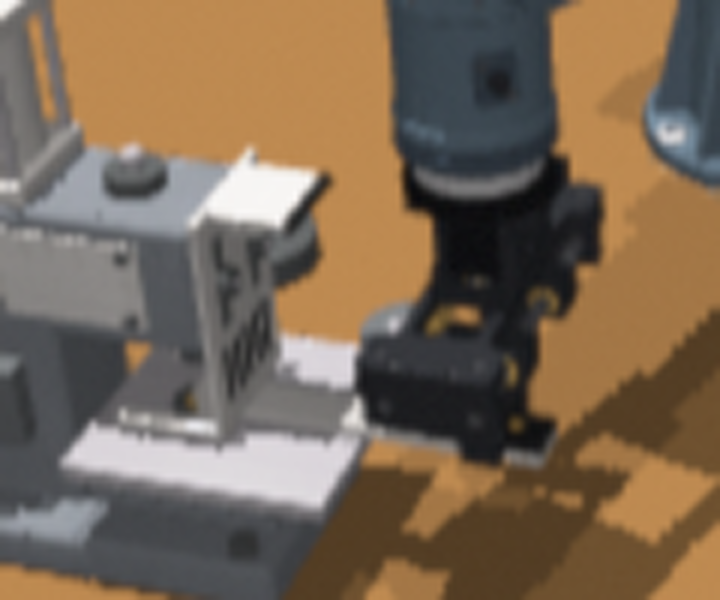

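play_rows([
  [[-0.06, 0.5, 0], [0, 0, 0]],
  [[-0.12, 1, 0], [0, 0, 0]],
  [[-0.19, 1.5, 0], [0, 0, 0]],
  [[-0.25, 2, 0], [0, 0, 0]],
  [[-0.31, 2.5, 0], [0, 0, 0]],
  [[-0.37, 3, 0], [0, 0, 0]],
  [[-0.5, 4, 0], [0, 0, 0]],
  [[-0.62, 5, 0], [0, 0, 0]],
])

```text
time: 25.55
tcp_pos: [0.5186, 0.0685, 0.0856]
tcp_rot: [0.662, 0.749, 0.0, -0.001]
ft_force: [-0.4, -0.7, 0.3]
opening: 0.29
```

```bash
python3 - <<'E'
from st import *
avg(2);d=load('scene'); save(d,'pics/s17.png',(220,150,370,260),5)
E
```

```text
t 25.65 tcp [0.5184 0.0695 0.0855] q [ 6.617e-01  7.498e-01  1.000e-04 -1.000e-03] yaw 97.14 F [-0.33  0.9   0.48] M [-0.007 -0.088  0.018] open mm 25.53785245180255
```

View pics/s17.png

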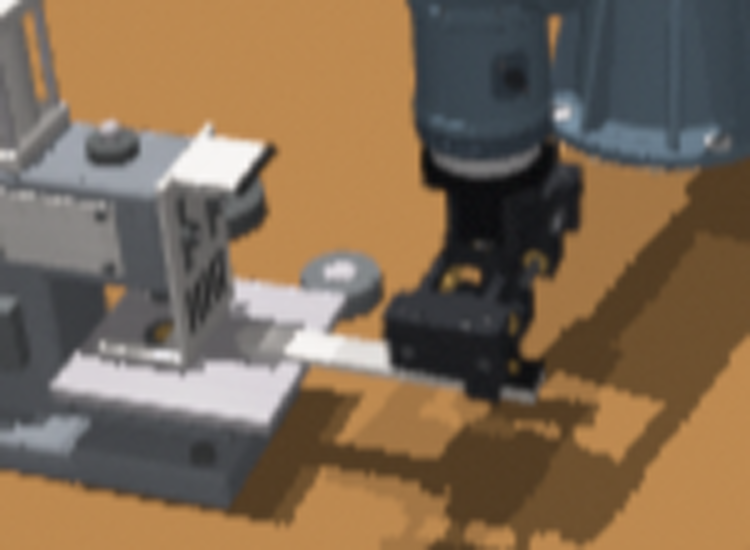

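play_rows([
  [[-0.25, 2, 0], [0, 0, 0]],
  [[-0.5, 4, 0], [0, 0, 0]],
  [[-0.75, 6, 0.05], [0, 0, 0]],
  [[-1, 8, 0.1], [0, 0, 0]],
  [[-1.2, 10, 0.1], [0, 0, 0]],
  [[-3, 11.5, 0.1], [0, 0, 0]],
  [[-5.8, 11.6, 0.1], [0, 0, 0]],
  [[-5.8, 11.6, -2], [0, 0, 0]],
  [[-5.8, 11.6, -4], [0, 0, 0]],
  [[-5.8, 11.6, -6], [0, 0, 0]],
  [[-5.8, 11.6, -6.5], [0, 0, 0]],
  [[-5.8, 11.6, -6.5], [0, 0, 0]],
])

```text
time: 26.85
tcp_pos: [0.4603, 0.1832, 0.0201]
tcp_rot: [0.662, 0.749, -0.001, -0.001]
ft_force: [-0.1, -0.5, -2.0]
opening: 0.29
```

```bash
python3 - <<'E'
from st import *
avg(3);d=load('scene'); save(d,'pics/s18.png',(230,150,430,280),4)
E
```

```text
t 27.0 tcp [0.4617 0.1833 0.0214] q [6.620e-01 7.495e-01 2.000e-04 1.000e-04] yaw 97.09 F [ 0.19 -0.05 -0.85] M [ 0.036 -0.09  -0.008] open mm 25.24103508800441
```

View pics/s18.png

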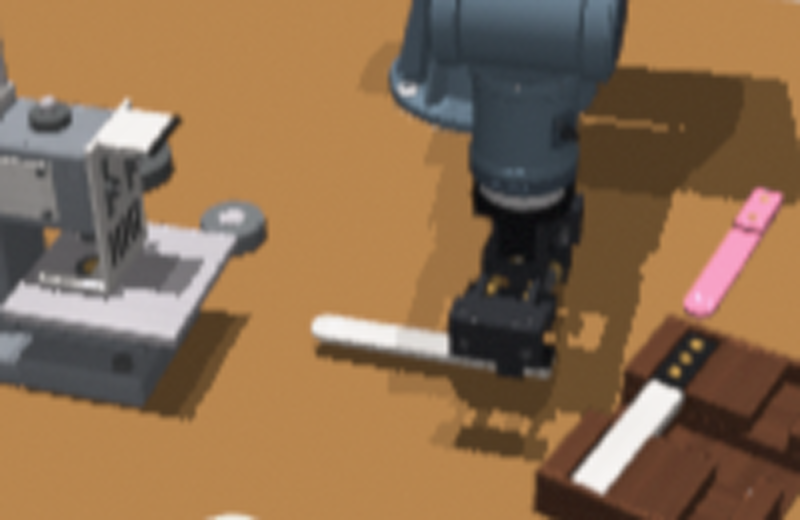

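play_rows([
  [[0, 0, -0.6], [0, 0, 0]],
  [[0, 0, -1.2], [0, 0, 0]],
  [[0, 0, -1.7], [0, 0, 0]],
  [[0, 0, -1.9], [0, 0, 0]],
  [[0, 0, -1.9], [0, 0, 0]],
])

```text
time: 27.5
tcp_pos: [0.461, 0.183, 0.0014]
tcp_rot: [0.662, 0.749, -0.0, -0.0]
ft_force: [-0.1, 0.1, -1.7]
opening: 0.292
```

```bash
python3 - <<'E'
from st import *
avg(3)
E
```

```text
t 27.65 tcp [0.4613 0.1831 0.0018] q [ 6.621e-01  7.494e-01 -1.000e-04 -1.000e-04] yaw 97.08 F [ 0.43 -0.3  -0.81] M [ 0.067 -0.082 -0.009] open mm 25.453098974313853
```

Under 1 mm remains. I'll release, retreat up and check.

play_rows([
  [[0, 0, -0.05], [0, 0, 0]],
  [[0, 0, -0.05], [0, 0, 0]],
  [[0, 0, -0.05], [0, 0, 0]],
  [[0, 0, 0], [0, 0, 0]],
  [[0, 0, 2], [0, 0, 0]],
  [[0, 0, 5], [0, 0, 0]],
  [[0, 0, 10], [0, 0, 0]],
  [[0, 0, 15], [0, 0, 0]],
  [[-5, 0, 20], [0, 0, 0]],
  [[-8, 0, 22], [0, 0, 0]],
  [[-8, 0, 22], [0, 0, 0]],
  [[-8, 0, 22], [0, 0, 0]],
], grip=5)

```text
time: 28.85
tcp_pos: [0.3815, 0.1834, 0.2232]
tcp_rot: [0.662, 0.75, 0.002, 0.001]
ft_force: [-0.1, 0.6, -0.4]
opening: 0.567
```

```bash
python3 - <<'E'
from st import *
avg(2);d=load('scene'); save(d,'pics/s19.png',None,1.25)
save(d,'pics/s19p.png',(190,140,310,250),6)
t=cam('top'); save(t,'pics/t19.png',None,1.25)
o=np.array([.5465,-.147]);a=np.radians(-82.9);ex=np.array([np.cos(a),np.sin(a)]);ey=np.array([-ex[1],ex[0]])
W=lambda x,y,z:[*(o+x*ex+y*ey),z]
for z in(.085,.091): print(z,[((proj(d,W(x-.0025,.039,z))+.5-[190,140])*6).round() for x in(-.03,.03)])
E
```

```text
t 28.95 tcp [0.3816 0.1831 0.2216] q [6.620e-01 7.495e-01 2.000e-04 2.000e-04] yaw 97.09 F [ 0.02  0.49 -0.31] M [-0.059 -0.106  0.008] open mm 49.979496505037176
0.085 [array([403., 510.]), array([298., 493.])]
0.091 [array([402., 501.]), array([297., 484.])]
```

View pics/s19.png

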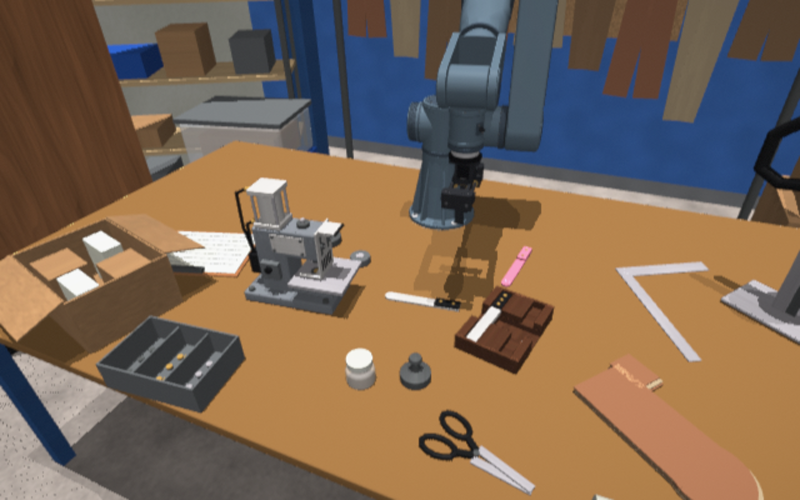

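View pics/s19p.png

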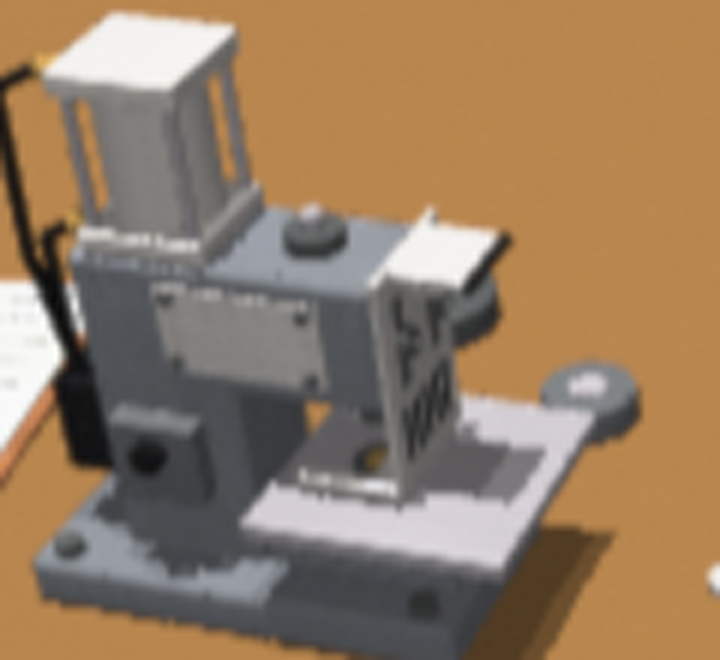

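View pics/t19.png

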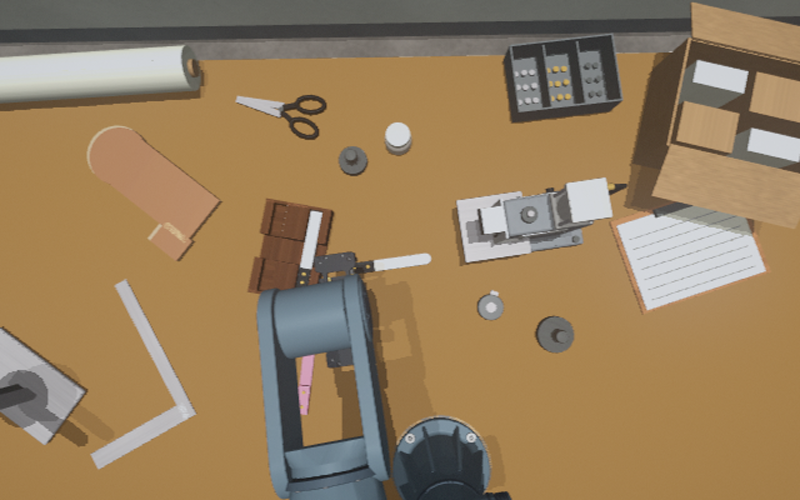

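The scene view shows the gauge lying flat at about (422,300), clear of the press and the case. The guard is down, its sole corner at crop y≈497, where a sole 6 mm above the table should sit at about 501. The thick gauge and the bystanders haven't moved, and the gripper is free.

```bash
python3 -c "
from cell import finish_job; print(finish_job())"
```

```text
the job is handed in; nothing more can be done
None
```

The guard is set on the 6 mm gauge, and the job was handed in at about 29 s with nothing touching the robot.

- **Picking the gauge:** I took the round-nosed, two-rivet gauge from the case. I re-gripped it once in its lane because the fingers sat too low, then laid it on the cutting table to take it by the handle.
- **Setting the guard:** I slid the blade along the work table and under the guard, nose about 7 mm past its back edge, and let go. I then pushed the tab down until it stopped at 0.2214 m; blade contact should be at 0.221 m. The force reached about 9 N.
- **Drawing out:** The blade came out straight, with about 5 N of drag under the guard. It now lies flat on the cutting table, clear of the press and the case.
- **Last checks:** In the last pictures the guard is still down, about 6 mm above the table. The thick gauge, the pink look-alike and the other items are where they were.
- **Disagreement:** The nose position differed by about 3–6 mm between arm readings (38–41 mm) and the camera (35 mm), but both put it past the guard's back edge at 30 mm. No check failed.

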